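# Put the dosing kit away by kind

### The job

Put away by kind the dosing kit left along the front of the bench: stand the two brown medicine bottles in the wells of the bottle block, lay the thick and the thin syringe across the notched rest, each seated in the pair of notches cut to its thickness, and stand the grey-lidded jar in the grey tray beside the blue-lidded one. Keep the bottles and the jar upright all the while, and leave the green feed dish and the plastic cup where they are.

Things in the scene. Friction and masses are not known exactly. Their poses are not given: they have to be found in the camera images.
- tall_bottle_mid (a point): The taller brown bottle, standing near the front of the bench, with a black screw cap: 33 mm across, 70 mm tall. The point is its centre, 35 mm above its underside; z points up the bottle.
- short_bottle_mid (a point): The shorter brown bottle, standing near the front of the bench, with a white screw cap: 30 mm across, 62 mm tall. The point is its centre, 31 mm above its underside; z points up the bottle.
- thick_syringe_mid (a point): The thicker white syringe without needle, lying: 127 mm long, barrel 16 mm thick and 82 mm long. y runs along the barrel towards the plunger. The point is the middle of the barrel, on its axis, 8 mm above its underside: grip it here. A finger flange 30 mm wide ends the barrel at y = +41 mm from the point; the nozzle's end is at y = -54 mm.
- thin_syringe_mid (a point): The thinner white syringe without needle, lying: 89 mm long, barrel 10 mm thick and 62 mm long. y runs along the barrel towards the plunger. The point is the middle of the barrel, on its axis, 5 mm above its underside: grip it here. A finger flange 18 mm wide ends the barrel at y = +31 mm from the point; the nozzle's end is at y = -44 mm.
- grit_jar_mid (a point): The jar with the grey-white lid, standing near the front of the bench: 60 mm across, 74 mm tall. The point is its centre, 37 mm above its underside; z points up the jar.
- bottle_block: Grey plastic block, fixed, 66 x 146 x 24 mm (x, y, z), with two round blind wells for bottles: 50 mm wide, 18 mm deep (well floor 6 mm above the block's underside), centred at y = -38 mm and y = +38 mm on its long middle line. Either bottle may stand in either well. The origin is the centre of its underside; x, y along its edges, z up.
- syringe_rest: Grey plastic rest, fixed; origin under the centre of its 120x76x6 mm base. Two cheeks 5 mm thick, 36 mm tall, stand at y = -20.5 and +20.5 mm (36 mm clear between). Each has a notch at x = -30 mm (floor 19 mm wide, thick syringe) and at x = +30 mm (12 mm, thin one), opening 20 mm wider at the top; floors at z = 22 mm. Syringes lie along y, either way round, barrel middle within 8 mm of y = 0.
- jar_tray: Grey plastic tray, fixed, 98 x 190 x 20 mm (x, y, z), walls and floor 3 mm, open at the top. A blue-lidded white jar (62 mm across, 62 mm tall) stands fixed in it at y = +47 mm; the empty half is centred at x = 0, y = -47 mm. The origin is the centre of the tray's underside; z up. (Behind the work a wire shelf hangs 430 mm over the bench, from 654 mm ahead of the robot's base on: keep the wrist clear of it.)
- feed_dish_mid (a point): Green jar lid used as a feed dish, with food in it: 96 mm across, 17 mm tall, loose, to be left alone. The point is its centre, half-way up.
- cup_mid (a point): Small clear-white plastic cup, empty: 74 mm across the rim, 42 mm tall, loose, to be left alone. The point is its centre, half-way up.

How it is judged (in metres and radians):
At the end, for the whole second after the job is handed in: Bottles upright on the well floors, one per well, within 13 mm; thick syringe in the wide, thin one in the narrow notches, seated within 4 mm, 12 mm lengthwise, 0.2 rad; grey-lidded jar upright on the tray floor, empty half; all at rest; dish and cup within 30 mm of their start (x of tall_bottle_mid in the frame of bottle_block between -0.013 and 0.013 m and z of tall_bottle_mid in the frame of bottle_block between 0.034 and 0.048 m and (y of tall_bottle_mid in the frame of bottle_block between -0.051 and -0.025 m or y of tall_bottle_mid in the frame of bottle_block between 0.025 and 0.051 m) and angle between each of tall_bottle_mid, short_bottle_mid, grit_jar_mid's own z axis and vertical below 0.15 rad and x of short_bottle_mid in the frame of bottle_block between -0.013 and 0.013 m and z of short_bottle_mid in the frame of bottle_block between 0.03 and 0.044 m and (y of short_bottle_mid in the frame of bottle_block between -0.051 and -0.025 m or y of short_bottle_mid in the frame of bottle_block between 0.025 and 0.051 m) and x of thick_syringe_mid in the frame of syringe_rest between -0.037 and -0.023 m and y of thick_syringe_mid in the frame of syringe_rest between -0.012 and 0.012 m and z of thick_syringe_mid in the frame of syringe_rest between 0.026 and 0.034 m and angle between the y axis of each of thick_syringe_mid, thin_syringe_mid and the y axis of syringe_rest, either way round below 0.2 rad and x of thin_syringe_mid in the frame of syringe_rest between 0.023 and 0.037 m and y of thin_syringe_mid in the frame of syringe_rest between -0.012 and 0.012 m and z of thin_syringe_mid in the frame of syringe_rest between 0.023 and 0.031 m and x of grit_jar_mid in the frame of jar_tray between -0.03 and 0.03 m and y of grit_jar_mid in the frame of jar_tray between -0.075 and 0 m and z of grit_jar_mid in the frame of jar_tray between 0.033 and 0.047 m and linear speed of each of tall_bottle, short_bottle, thick_syringe, thin_syringe, grit_jar below 0.02 m/s and angular speed of each of tall_bottle, short_bottle, grit_jar below 0.2 rad/s and distance of each of feed_dish_mid, cup_mid from where it was at the start of the episode below 0.03 m); the robot touches nothing.
It fails at once if a bottle or the jar was tipped over (angle between any of tall_bottle_mid, short_bottle_mid, grit_jar_mid's own z axis and vertical above 0.7 rad).
It fails at once if the feed dish or the cup was pushed away (distance of any of feed_dish_mid, cup_mid from where it was at the start of the episode above 0.04 m).
It also fails if it takes over 136 s, if anything falls off the work surface, if the arm or the gripper's body presses on something with over 40 N, if the wrist force passes 120 N, or if a joint passes its speed limit or range.

### The arm

A 6-joint arm with a two-finger parallel gripper is mounted at the origin on a cart in front of the work surface, level with it; the furniture and walls round the work are solid. World frame = base frame: x ahead of the robot, y to its left, z up, the work surface at z = 0. Lengths are in m, angles in degrees, forces in N, time in s.
With the tool pointing down it reaches from about 0.375 to 0.9 m from the base axis. Payload 3.1 kg.
Tool frame: the origin (TCP) lies at the very end of the fingers, on their centre line; the grasp point (between the pads) lies behind it (bot.grip_depth is the z of the grasp point in the tool frame, in m); z points along the fingers, y is the direction in which the jaws open and shut (so a half turn about z gives the same grasp; the last joint's range is limited). The gripper opens to 87 mm and grips with 3 to 60 N. Pads are 19 mm wide; open, the fingers measure 117 mm over their backs; the gripper's body (75 mm by 190 mm) begins 51 mm behind the grasp point.
Start: joints at [54.345, 30.224, 82.088, -0, 67.689, -10.227], TCP at [0.268, 0.564, 0.223] pointing down, gripper open.
Joint ranges: [-176.69, 176.69], [-43.24, 126.21], [12.49, 139.97], [-82, 262], [0, 151.66], [-163.58, 163.58]. Speed limits (degrees/s): [159.86, 159.86, 180, 180, 180, 180].

### API

Orientations are given as a 3x3 rotation matrix whose columns are the frame's x, y, z axes.
In Python, from rig import bot, vision gives the robot as it stands. The module is installed in compiled form; this text tells all that it offers.
- The arm moves only by the shell command python3 -m jog 'ROWS'. ROWS is JSON, a list of rows, each a list of 3 entries, a list of its own where there are three numbers: the shift along the tool's x, y, z in mm, then the turn, a rotation vector about the tool's x, y, z in degrees, then the closure, from 0 (fully open) to 1 (shut). In form: [[[dx, dy, dz], [wx, wy, wz], fingers], ...]. A call has 1 to 12 rows; each row is the pose to reach, as a shift and turn from the pose commanded when the call began, along the tool's axes at that moment; what a row does not reach only later rows make up. A row lasts 1/12 s, in which the tool goes at most 41.7 mm and 7.16 degrees, less where a joint would pass 70% of its speed; a pose out of reach is approached as far as the arm can. A call with a gripper value outside its range is refused whole. The fingers move at their own pace and stop on an object; the grip force is fixed at half the most. Time passes only in rows, so rows that repeat a pose let the fingers close. It gives the time, the measured TCP pose, the force and the opening at its end, in the units of the state.
- bot.read_state(): the state, without advancing time (a new reading comes with each control period).
- vision.capture(name): name is "side" or "top"; returns the picture (400x640x3 uint8, red, green, blue); there is no depth.
- vision.camera_info(name): a dict with "intrinsics" (3x3 intrinsics, pixels), "camera_from_world" (4x4, takes a point from world to camera coordinates). Camera axes: x right, y up, looking along -z (the intrinsics and any distortion apply to the point x, -y, -z); pixel columns grow to the right and rows downward; lengths in m; the calibration is good to about 2 mm. A picture is of the moment at which its call begins. camera_info takes no time and is no camera call.
- bot.hand_in(): hands the job in, once; it reports no verdict.
The state is a dict: "time_s": time; "joint_positions": joint angles; "qvel": joint speeds; "tau": joint torques, N m; "position": TCP position; "tcp_rot": TCP orientation; "force": force on the tool from outside, world axes, zero at the start; "moment": the same for the moment, N m; "opening": opening from 0.0 (shut) to 1.0 (fully open).
Only numpy, scipy, OpenCV 4.12 (cv2) and the standard library are available. Lean on these libraries where they do the work, as an engineer would, in place of code of your own. Each camera call takes 0.05 s, during which the arm holds its last target. There are 200 camera calls.

## Working session

There is one attempt and no reset: what is moved stays moved. The work goes in short steps, Python scripts to look and compute and a shell command to move; the robot and the scene stay as the last step left them, time stands still between calls to the robot, and variables do not carry over. Pictures are saved under pics/ and viewed, about 12 in all and at most 16, crops included, and the job is handed in when it is done.

```bash
mkdir -p pics; python3 - <<'E'
from rig import bot,vision
import cv2,numpy as np
np.set_printoptions(precision=4,suppress=True)
for n in("top","side"):
    im=vision.capture(n); cv2.imwrite(f"pics/{n}0.png",im[:,:,::-1]); c=vision.camera_info(n)
    for k in c: print(n,k,c[k])
print(bot.grip_depth); s=bot.read_state(); print(s)
E
```

```text
top intrinsics [[475.7885   0.     313.2474]
 [  0.     475.7885 192.5662]
 [  0.       0.       1.    ]]
top camera_from_world [[-0.0139 -0.9999  0.006   0.0115]
 [ 0.9971 -0.0134  0.0756 -0.4792]
 [-0.0755  0.007   0.9971 -1.3345]
 [ 0.      0.      0.      1.    ]]
side intrinsics [[476.2273   0.     321.6328]
 [  0.     476.2273 198.5038]
 [  0.       0.       1.    ]]
side camera_from_world [[ 0.8231 -0.5678 -0.0055 -0.3855]
 [ 0.2687  0.3809  0.8847 -0.1601]
 [-0.5003 -0.7297  0.4661 -0.9513]
 [ 0.      0.      0.      1.    ]]
-0.0187
{'time_s': 0.1, 'joint_positions': array([ 54.3441,  30.2743,  82.15  ,  -0.0013,  67.6889, -10.2275]), 'qvel': array([ 0.0682, -0.1569, -0.253 , -0.0165,  0.0765,  0.011 ]), 'tau': array([ -0.0003, -44.0984, -17.7151,   0.0635,   0.0534,  -0.0001]), 'position': array([0.268 , 0.5639, 0.2217]), 'tcp_rot': array([[-0.9031,  0.4294, -0.0011],
       [ 0.4294,  0.9031, -0.0016],
       [ 0.0003, -0.0019, -1.    ]]), 'force': array([-0.3616,  0.0927,  0.6099]), 'moment': array([ 0.0358, -0.0502,  0.0116]), 'opening': 0.9971762189184186}
```

View pics/top0.png

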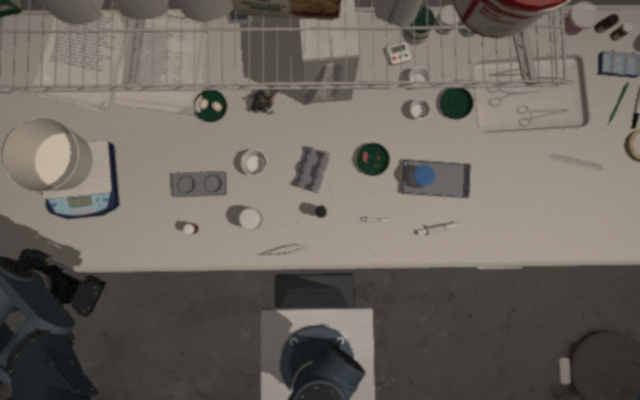

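View pics/side0.png

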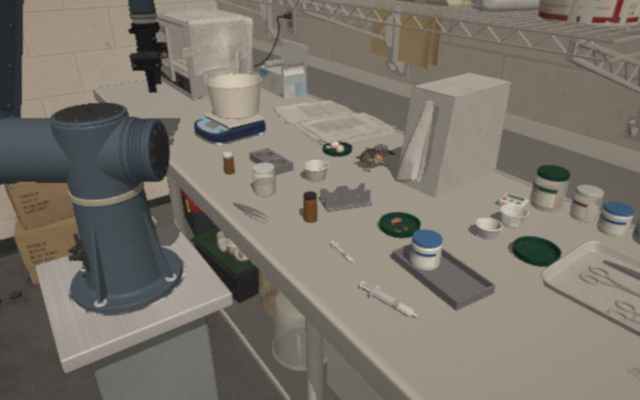

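The top picture shows the white-capped bottle at (189,229), the grey jar at (250,217), the black-capped bottle at (320,211), the thin syringe at (375,219) and the thick one at (437,229). The block is at (199,184), the rest at (311,169) and the tray at (434,179), with the cup at (253,161) and the dish at (372,158). I'll enlarge it to get finer pixel positions.

```bash
python3 - <<'E'
import cv2
im=cv2.imread("pics/top0.png")
for n,c in(("cl",160),("cr",295)):
    a=cv2.resize(im[135:260,c:c+190],None,fx=4,fy=4,interpolation=cv2.INTER_CUBIC)
    a=cv2.convertScaleAbs(a,alpha=1.5)
    for k in range(0,190,10):
        cv2.line(a,(4*k,0),(4*k,4 if (c+k)%50 else 12),(0,0,255),1)
        if (c+k)%20==0: cv2.putText(a,str(c+k),(4*k,20),0,.35,(0,0,255))
    for k in range(0,125,10):
        cv2.line(a,(0,4*k),(5,4*k),(0,0,255),1); cv2.putText(a,str(135+k),(6,4*k+4),0,.35,(0,0,255))
    cv2.imwrite(f"pics/{n}.png",a)
E
```

```text
(no output)
```

View pics/cl.png

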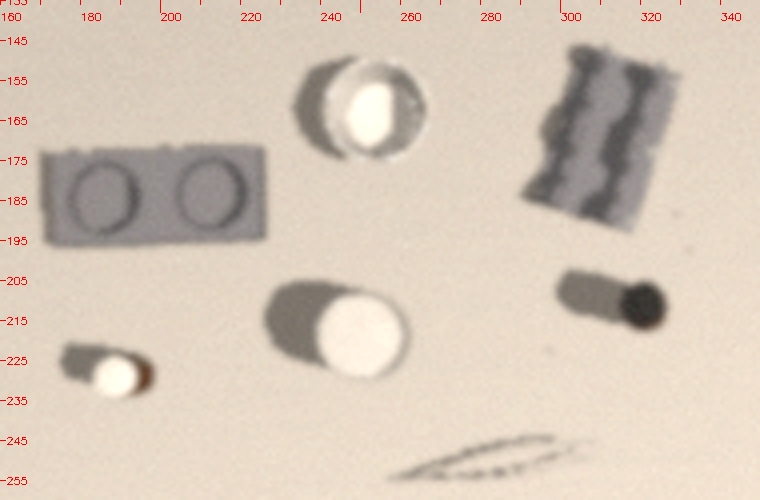

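View pics/cr.png

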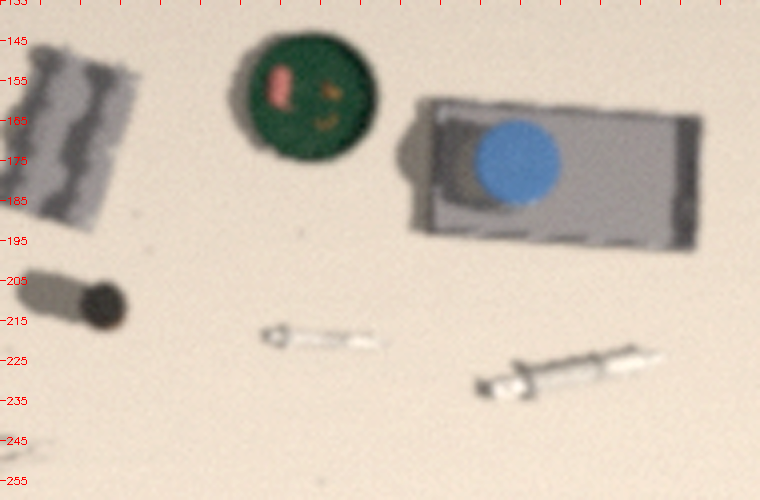

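The crops show both caps, the jar lid, the well rims, the rest, the tray and the syringe ends clearly; both plungers point left. I'll convert these to world positions and overlay them on both cameras to check.

```bash
cat > h.py <<'E'
import numpy as np,cv2
from rig import bot,vision
np.set_printoptions(precision=4,suppress=True)
def proj(n,P):
    c=vision.camera_info(n);T=np.array(c["camera_from_world"]);K=np.array(c["intrinsics"])
    P=np.atleast_2d(P).astype(float);q=P@T[:3,:3].T+T[:3,3];q=q*[1,-1,-1];q=q@K.T
    return q[:,:2]/q[:,2:]
def back(n,uv,z):
    c=vision.camera_info(n);T=np.array(c["camera_from_world"]);K=np.array(c["intrinsics"])
    d=np.linalg.inv(K)@[uv[0],uv[1],1];d=T[:3,:3].T@(d*[1,-1,-1]);o=-T[:3,:3].T@T[:3,3]
    return o+d*(z-o[2])/d[2]
def cp(c0,u,v): return ((u+.5)/4-.5+c0,(v+.5)/4-.5+135)
def fr(x,y,a):
    c,s=np.cos(a),np.sin(a);return np.array([[c,-s,0,x],[s,c,0,y],[0,0,1,0],[0,0,0,1.]])
def tf(F,P): P=np.atleast_2d(P);return P@F[:3,:3].T+F[:3,3]
def go(p,yaw_y,depth=True):
    "print the tool-frame row to TCP pos p with jaws along world angle yaw_y (deg), vertical"
    s=bot.read_state();return s
E
python3 - <<'E'
from h import *
L=lambda u,v,z:back("top",cp(160,u,v),z)
R=lambda u,v,z:back("top",cp(295,u,v),z)
print("short",L(114,377,.062)); print("jar",L(361,335,.074)); print("tall",L(643,307,.07))
print("wells",L(103,199,.024),L(211.5,194,.024))
print("block",[L(u,v,.024)[:2] for u,v in((40,152),(264,146),(266,238),(47,245))])
print("rest",[L(u,v,.006)[:2] for u,v in((572,45),(680,73),(632,233),(522,195))])
print("tray",[R(u,v,.02)[:2] for u,v in((430,98),(703,117),(694,250),(420,233))])
print("bluelid",R(517,163,.065)); 
print("thick",R(484,389,.008),R(662,353,.008),R(525,380,.008)); print("thin",R(262,336,.005),R(382,344,.005),R(282,336,.005))
print("cup",L(375,107,.042),"dish",R(313,97,.017))
E
python3 - <<'E'
import cv2
im=cv2.imread("pics/side0.png")
a=cv2.resize(im[140:330,215:505],None,fx=2.7,fy=2.7,interpolation=cv2.INTER_CUBIC)
b=cv2.resize(im[175:215,310:380],None,fx=6,fy=6,interpolation=cv2.INTER_CUBIC)
a[-240:,:420]=b
cv2.imwrite("pics/sc.png",cv2.convertScaleAbs(a,alpha=1.3))
E
```

```text
short [0.3812 0.3483 0.062 ]
jar [0.4072 0.1782 0.074 ]
tall [ 0.4237 -0.0134  0.07  ]
wells [0.507  0.3665 0.024 ] [0.5095 0.2899 0.024 ]
block [array([0.541 , 0.4113]), array([0.5432, 0.2527]), array([0.4777, 0.2513]), array([0.4749, 0.4058])]
rest [array([0.6159, 0.0337]), array([ 0.5945, -0.044 ]), array([ 0.4792, -0.0077]), array([0.5076, 0.0709])]
tray [array([ 0.5716, -0.2503]), array([ 0.5554, -0.4451]), array([ 0.4603, -0.435 ]), array([ 0.475 , -0.2405])]
bluelid [ 0.5192 -0.3002  0.065 ]
thick [ 0.3638 -0.2853  0.008 ] [ 0.3876 -0.4133  0.008 ] [ 0.3698 -0.3148  0.008 ]
thin [ 0.4038 -0.1282  0.005 ] [ 0.3969 -0.2139  0.005 ] [ 0.4036 -0.1425  0.005 ]
cup [0.5675 0.1718 0.042 ] dish [ 0.5738 -0.1671  0.017 ]
```

View pics/sc.png

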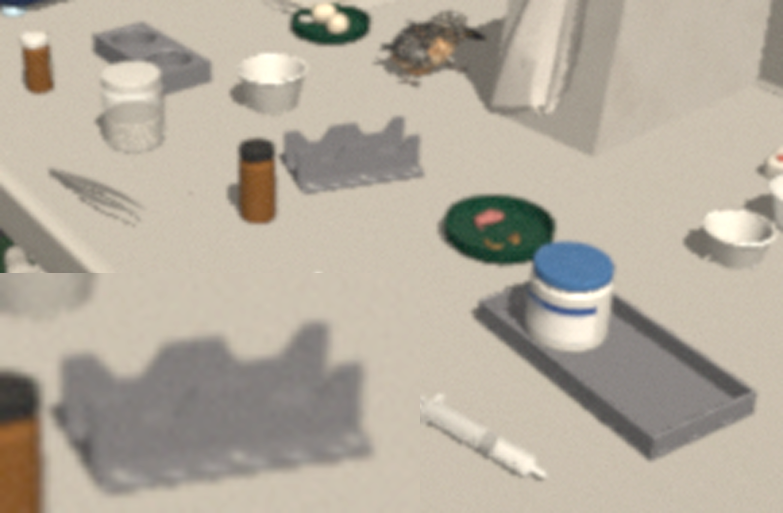

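Sizes agree: well pitch measures 76.6 mm, tray about 96x195 mm, and the thick syringe 130 mm long. I'll move over the short bottle with tool x along world y and tool y along world x, and fit the rest's pose by silhouette in the same step.

```bash
python3 -m jog '[[[-195,-147,73],[0,0,64.6],0],[[-195,-147,73],[0,0,64.6],0],[[-195,-147,73],[0,0,64.6],0],[[-195,-147,73],[0,0,64.6],0],[[-195,-147,73],[0,0,64.6],0],[[-195,-147,73],[0,0,64.6],0],[[-195,-147,73],[0,0,64.6],0],[[-195,-147,73],[0,0,64.6],0],[[-195,-147,73],[0,0,64.6],0],[[-195,-147,73],[0,0,64.6],0],[[-195,-147,73],[0,0,64.6],0],[[-195,-147,73],[0,0,64.6],0]]'
cat > fit.py <<'E'
from h import *
from scipy.optimize import minimize
def polys(F):
    out=[np.array([[sx*.06,sy*.038,z] for z in(0,.006) for sx in(-1,1) for sy in(-1,1)])]
    prof=[(-.06,.0),(-.06,.036),(-.0495,.036),(-.0395,.022),(-.0205,.022),(-.0105,.036),(.014,.036),(.024,.022),(.036,.022),(.046,.036),(.06,.036),(.06,0)]
    ch=[[np.array([[x,y,z] for x,z in prof]) for y in (s*.0205-.0025,s*.0205+.0025)] for s in(-1,1)]
    return out,ch
def sil(n,p,S=4):
    F=fr(*p);m=np.zeros((400*S,640*S),np.uint8);b,ch=polys(F);P=lambda q:np.round((proj(n,tf(F,q))+.5)*S).astype(np.int32)
    cv2.fillConvexPoly(m,cv2.convexHull(P(b[0])),1)
    for a,c in ch:
        A,C=P(a),P(c);cv2.fillPoly(m,[A],1);cv2.fillPoly(m,[C],1)
        for i in range(len(A)-1):cv2.fillConvexPoly(m,np.array([A[i],A[i+1],C[i+1],C[i]]),1)
    return m
if __name__=="__main__":
    im=cv2.imread("pics/side0.png")[170:220,305:385]
    g=cv2.resize(cv2.cvtColor(im,cv2.COLOR_BGR2GRAY),None,fx=4,fy=4,interpolation=cv2.INTER_CUBIC)
    t,_=cv2.threshold(g,0,1,cv2.THRESH_OTSU);M=(g<t+5).astype(np.uint8)
    _,lab,st,_=cv2.connectedComponentsWithStats(M);k=lab[4*27,4*42];M=(lab==k)
    def cost(p):
        s=sil("side",p)[680:880,1220:1540]>0;return 1-(s&M).sum()/(s|M).sum()
    vis=[]
    for a in(-18,162):
        best=min((minimize(cost,[.5485+dx,.0103+dy,np.radians(a+da)],method="Nelder-Mead",options=dict(initial_simplex=[[.5485+dx,.0103+dy,np.radians(a+da)],[.5525+dx,.0103,np.radians(a)],[.5485,.0143+dy,np.radians(a)],[.5485,.0103,np.radians(a+4)]])) for dx,dy,da in((-.003,-.002,-2),(.003,.003,2),(0,0,.5))),key=lambda r:r.fun)
        print(a,best.fun,best.x[:2],np.degrees(best.x[2]))
        v=cv2.cvtColor(g,cv2.COLOR_GRAY2BGR);v=cv2.convertScaleAbs(v,alpha=1.4);cs,_=cv2.findContours(sil("side",best.x)[680:880,1220:1540],cv2.RETR_EXTERNAL,cv2.CHAIN_APPROX_NONE);cv2.drawContours(v,cs,-1,(0,0,255),1)
        tp=cv2.imread("pics/top0.png")[140:200,285:345];tp=cv2.convertScaleAbs(cv2.resize(tp,None,fx=4,fy=4,interpolation=cv2.INTER_CUBIC),alpha=1.4);cs,_=cv2.findContours(sil("top",best.x)[560:800,1140:1380],cv2.RETR_EXTERNAL,cv2.CHAIN_APPROX_NONE);cv2.drawContours(tp,cs,-1,(0,0,255),1)
        w=np.zeros((240,565,3),np.uint8);w[:200,:320]=v;w[:,325:]=tp;vis.append(w)
    cv2.imwrite("pics/fit.png",np.vstack(vis))
E
python3 fit.py
```

```text
time_s: 1.1
position: [0.3811, 0.348, 0.1494]
tcp_rot: [[-0.003, 1.0, -0.0], [1.0, 0.003, -0.0], [-0.0, -0.0, -1.0]]
force: [0.1, -0.1, -0.0]
opening: 1.0
-18 0.04921569770832124 [0.5485 0.0129] -18.879055544606004
162 0.03176754877114396 [0.5488 0.0132] 161.068055097965
```

View pics/fit.png

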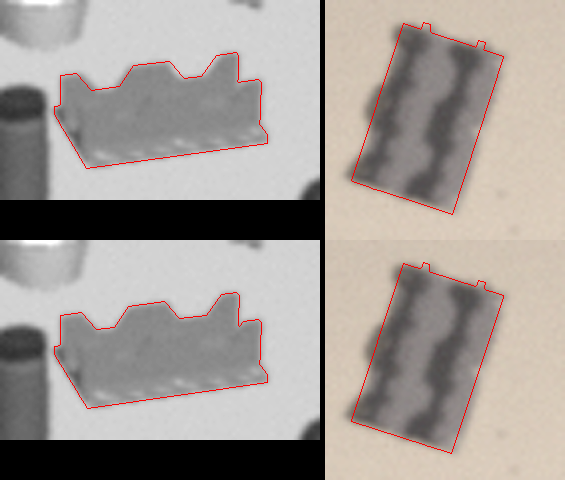

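The 161° hypothesis fits best (IoU 0.968 vs 0.951): rest at (.5488,.0132), with the wide notch on the far end and the narrow one near. Now the short bottle: descend and grip.

```bash
python3 -m jog '[[[0,0,30],[0,0,0],0],[[0,0,60],[0,0,0],0],[[0,0,90],[0,0,0],0],[[0,0,112],[0,0,0],0],[[0,0,122],[0,0,0],0],[[0,0,122],[0,0,0],0.3],[[0,0,122],[0,0,0],1],[[0,0,122],[0,0,0],1],[[0,0,122],[0,0,0],1],[[0,0,122],[0,0,0],1],[[0,0,122],[0,0,0],1],[[0,0,122],[0,0,0],1]]'
python3 -m jog '[[[0,0,0],[0,0,0],1],[[0,0,0],[0,0,0],1],[[0,0,0],[0,0,0],1]]'
```

```text
time_s: 2.1
position: [0.3817, 0.3482, 0.0283]
tcp_rot: [[0.0, 1.0, 0.001], [1.0, -0.0, 0.001], [0.001, 0.001, -1.0]]
force: [0.4, 0.7, -0.2]
opening: 0.558
time_s: 2.35
position: [0.3813, 0.3479, 0.0276]
tcp_rot: [[0.0, 1.0, 0.0], [1.0, -0.0, 0.0], [0.0, 0.0, -1.0]]
force: [0.3, -0.8, 1.4]
opening: 0.327
```

```bash
python3 -m jog '[[[0,0,-5],[0,0,0],1],[[0,0,-15],[0,0,0],1],[[0,0,-35],[0,0,0],1],[[0,0,-55],[0,0,0],1],[[3,15,-65],[0,0,0],1],[[6,40,-70],[0,0,0],1],[[9,65,-70],[0,0,0],1],[[12,90,-70],[0,0,0],1],[[16,110,-70],[0,0,0],1],[[18,122,-70],[0,0,0],1],[[18,126,-70],[0,0,0],1],[[18,126,-70],[0,0,0],1]]'
python3 -c "
from h import *
im=vision.capture('side');cv2.imwrite('pics/s1.png',im[140:240,190:350,::-1].repeat(4,0).repeat(4,1))"
```

```text
time_s: 3.35
position: [0.5082, 0.3658, 0.0981]
tcp_rot: [[0.001, 1.0, 0.001], [1.0, -0.001, 0.0], [0.0, 0.001, -1.0]]
force: [0.2, -0.1, -0.6]
opening: 0.325
```

View pics/s1.png

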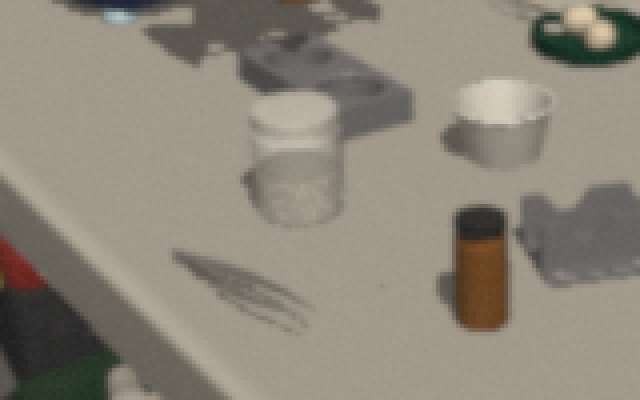

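The short bottle is held; its base is at the top edge of the crop, above the left well. Lower and release it.

```bash
python3 -m jog '[[[0,0,20],[0,0,0],1],[[0,0,40],[0,0,0],1],[[0,0,54],[0,0,0],1],[[0,0,61],[0,0,0],1],[[0,0,63],[0,0,0],1],[[0,0,63],[0,0,0],1],[[0,0,63],[0,0,0],0.45],[[0,0,63],[0,0,0],0.3],[[0,0,63],[0,0,0],0.3],[[0,0,63],[0,0,0],0.3],[[0,0,63],[0,0,0],0.3],[[0,0,63],[0,0,0],0.3]]'
python3 -m jog '[[[0,0,-20],[0,0,0],0.3],[[0,0,-50],[0,0,0],0.3],[[0,0,-75],[0,0,0],0.2],[[0,0,-90],[0,0,0],0]]'
```

```text
time_s: 4.4
position: [0.5075, 0.3659, 0.0348]
tcp_rot: [[0.001, 1.0, 0.0], [1.0, -0.001, 0.0], [0.0, 0.0, -1.0]]
force: [-0.4, -0.5, 0.9]
opening: 0.665
time_s: 4.73
position: [0.5086, 0.3665, 0.1273]
tcp_rot: [[0.001, 1.0, 0.004], [1.0, -0.001, 0.002], [0.002, 0.004, -1.0]]
force: [0.8, -0.2, 0.3]
opening: 0.779
```

```bash
python3 -m jog '[[[-20,-5,0],[0,0,0],0],[[-55,-12,0],[0,0,0],0],[[-95,-20,0],[0,0,0],0],[[-135,-30,0],[0,0,0],0],[[-175,-38,0],[0,0,0],0],[[-215,-47,0],[0,0,0],0],[[-255,-56,0],[0,0,0],0],[[-295,-65,0],[0,0,0],0],[[-335,-74,0],[0,0,0],0],[[-365,-80,0],[0,0,0],0],[[-379,-83,0],[0,0,0],0],[[-379,-83,0],[0,0,0],0]]'
python3 -c "
from h import *
im=vision.capture('side');cv2.imwrite('pics/s2.png',im[100:250,215:375,::-1].repeat(4,0).repeat(4,1))"
```

```text
time_s: 5.73
position: [0.4241, -0.0159, 0.1248]
tcp_rot: [[0.005, 1.0, 0.001], [1.0, -0.005, -0.001], [-0.001, 0.001, -1.0]]
force: [-0.3, 0.7, 0.1]
opening: 1.002
```

View pics/s2.png

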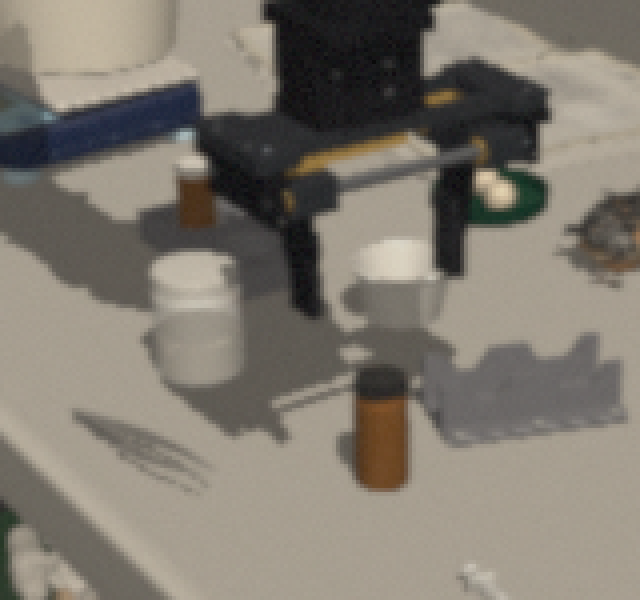

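The short bottle stands upright in the left well at about (195,195); the gripper is over the tall one. Descend with a reduced opening to clear the rest.

```bash
python3 -m jog '[[[0,0,10],[0,0,0],0.2],[[0,0,25],[0,0,0],0.2],[[0,0,50],[0,0,0],0.2],[[0,0,75],[0,0,0],0.2],[[0,0,92],[0,0,0],0.2],[[0,0,97],[0,0,0],0.2],[[0,0,97],[0,0,0],1],[[0,0,97],[0,0,0],1],[[0,0,97],[0,0,0],1],[[0,0,97],[0,0,0],1],[[0,0,97],[0,0,0],1],[[0,0,97],[0,0,0],1]]'
python3 -m jog '[[[0,0,0],[0,0,0],1],[[0,0,0],[0,0,0],1],[[0,0,0],[0,0,0],1]]'
```

```text
time_s: 6.78
position: [0.4246, -0.0132, 0.0282]
tcp_rot: [[0.001, 1.0, 0.002], [1.0, -0.001, -0.0], [-0.0, 0.002, -1.0]]
force: [0.9, 0.2, -0.3]
opening: 0.43
time_s: 7.03
position: [0.4245, -0.0132, 0.028]
tcp_rot: [[0.001, 1.0, 0.001], [1.0, -0.001, -0.0], [-0.0, 0.001, -1.0]]
force: [-0.1, 0.7, 6.4]
opening: 0.361
```

```bash
python3 -m jog '[[[0,0,-5],[0,0,0],1],[[0,0,-20],[0,0,0],1],[[0,0,-45],[0,0,0],1],[[0,0,-70],[0,0,0],1],[[0,0,-90],[0,0,0],1],[[0,0,-95],[0,0,0],1],[[10,5,-95],[0,0,0],1],[[30,15,-95],[0,0,0],1],[[55,30,-95],[0,0,0],1],[[80,45,-95],[0,0,0],1],[[105,55,-95],[0,0,0],1],[[130,65,-95],[0,0,0],1]]'
python3 -m jog '[[[25,5,0],[0,0,0],1],[[50,10,0],[0,0,0],1],[[75,15,0],[0,0,0],1],[[100,18,0],[0,0,0],1],[[125,20,0],[0,0,0],1],[[150,20,0],[0,0,0],1],[[165,20,0],[0,0,0],1],[[172,20,0],[0,0,0],1],[[173,20,0],[0,0,0],1],[[173,20,0],[0,0,0],1]]'
```

```text
time_s: 8.03
position: [0.4892, 0.1181, 0.1218]
tcp_rot: [[0.001, 1.0, -0.001], [1.0, -0.001, -0.0], [-0.0, -0.001, -1.0]]
force: [0.1, -0.0, -0.9]
opening: 0.359
time_s: 8.87
position: [0.5087, 0.2895, 0.1218]
tcp_rot: [[-0.0, 1.0, -0.001], [1.0, 0.0, -0.001], [-0.001, -0.001, -1.0]]
force: [0.3, -0.7, 1.0]
opening: 0.362
```

```bash
python3 -m jog '[[[0,0,25],[0,0,0],1],[[0,0,50],[0,0,0],1],[[0,0,70],[0,0,0],1],[[0,0,82],[0,0,0],1],[[0,0,87],[0,0,0],1],[[0,0,88],[0,0,0],1],[[0,0,88],[0,0,0],1],[[0,0,88],[0,0,0],0.4],[[0,0,88],[0,0,0],0.3],[[0,0,88],[0,0,0],0.3],[[0,0,88],[0,0,0],0.3],[[0,0,88],[0,0,0],0.3]]'
python3 -m jog '[[[0,0,-20],[0,0,0],0.25],[[0,0,-50],[0,0,0],0.2],[[0,0,-75],[0,0,0],0],[[-10,-12,-90],[0,0,0],0],[[-40,-40,-95],[0,0,0],0],[[-70,-65,-95],[0,0,0],0],[[-95,-90,-95],[0,0,0],0],[[-108,-100,-95],[0,0,0],0],[[-112,-102,-95],[0,0,0],0],[[-112,-102,-95],[0,0,0],0]]'
python3 -c "
from h import *
im=vision.capture('side');cv2.imwrite('pics/s3.png',im[100:250,195:355,::-1].repeat(4,0).repeat(4,1))"
```

```text
time_s: 9.87
position: [0.5095, 0.29, 0.0349]
tcp_rot: [[0.0, 1.0, 0.001], [1.0, -0.0, 0.0], [0.0, 0.001, -1.0]]
force: [-0.6, -0.1, 0.1]
opening: 0.642
time_s: 10.7
position: [0.4072, 0.1774, 0.1299]
tcp_rot: [[0.002, 1.0, 0.001], [1.0, -0.002, 0.0], [0.0, 0.001, -1.0]]
force: [0.3, 0.1, 0.1]
opening: 1.003
```

View pics/s3.png

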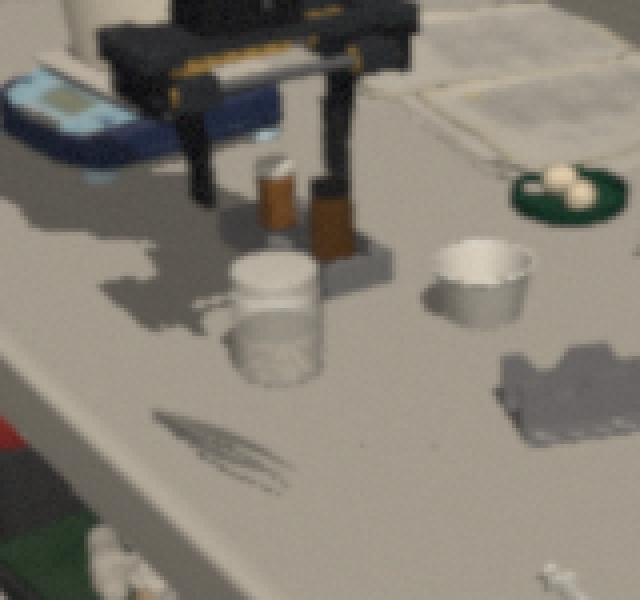

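Both bottles stand upright in the wells, at (277,190) and (332,215), and the gripper is over the jar. Descend and grip it.

```bash
python3 -m jog '[[[0,0,20],[0,0,0],0],[[0,0,45],[0,0,0],0],[[0,0,70],[0,0,0],0],[[0,0,90],[0,0,0],0],[[0,0,98],[0,0,0],0],[[0,0,100],[0,0,0],0],[[0,0,100],[0,0,0],1],[[0,0,100],[0,0,0],1],[[0,0,100],[0,0,0],1],[[0,0,100],[0,0,0],1],[[0,0,100],[0,0,0],1],[[0,0,100],[0,0,0],1]]'
python3 -m jog '[[[0,0,-5],[0,0,0],1],[[0,0,-20],[0,0,0],1],[[0,0,-45],[0,0,0],1],[[0,0,-70],[0,0,0],1],[[0,0,-90],[0,0,0],1],[[0,0,-95],[0,0,0],1],[[-15,0,-95],[0,0,0],1],[[-40,0,-95],[0,0,0],1],[[-70,0,-95],[0,0,0],1],[[-100,0,-95],[0,0,0],1],[[-130,0,-95],[0,0,0],1],[[-160,0,-95],[0,0,0],1]]'
python3 -m jog '[[[-30,0,0],[0,0,0],1],[[-60,0,0],[0,0,0],1],[[-90,0,0],[0,0,0],1],[[-120,0,0],[0,0,0],1],[[-150,0,0],[0,0,0],1],[[-180,0,0],[0,0,0],1],[[-210,0,0],[0,0,0],1],[[-240,0,0],[0,0,0],1],[[-270,0,0],[0,0,0],1],[[-300,0,0],[0,0,0],1],[[-325,10,0],[0,0,0],1],[[-350,25,0],[0,0,0],1]]'
```

```text
time_s: 11.75
position: [0.4065, 0.1779, 0.0302]
tcp_rot: [[0.001, 1.0, -0.001], [1.0, -0.001, 0.0], [0.0, -0.001, -1.0]]
force: [-1.8, 0.4, 6.2]
opening: 0.663
time_s: 12.75
position: [0.4067, 0.0167, 0.124]
tcp_rot: [[0.0, 1.0, -0.001], [1.0, -0.0, 0.0], [0.0, -0.001, -1.0]]
force: [0.3, 0.0, -1.9]
opening: 0.669
time_s: 13.75
position: [0.4304, -0.333, 0.1235]
tcp_rot: [[0.003, 1.0, -0.002], [1.0, -0.003, 0.002], [0.002, -0.002, -1.0]]
force: [0.8, -0.4, -1.3]
opening: 0.666
```

```bash
python3 -m jog '[[[-20,10,0],[0,0,0],1],[[-40,30,0],[0,0,0],1],[[-55,50,0],[0,0,0],1],[[-60,68,0],[0,0,0],1],[[-60,78,0],[0,0,0],1],[[-60,80,0],[0,0,0],1],[[-60,80,15],[0,0,0],1],[[-60,80,35],[0,0,0],1],[[-60,80,55],[0,0,0],1],[[-60,80,70],[0,0,0],1],[[-60,80,70],[0,0,0],1]]'
python3 -c "
from h import *
im=vision.capture('side');cv2.imwrite('pics/s4.png',im[190:340,340:500,::-1].repeat(4,0).repeat(4,1))"
```

```text
time_s: 14.67
position: [0.5086, -0.3884, 0.0506]
tcp_rot: [[0.0, 1.0, -0.007], [1.0, 0.0, 0.007], [0.007, -0.007, -1.0]]
force: [-1.0, 0.2, -2.0]
opening: 0.663
```

View pics/s4.png

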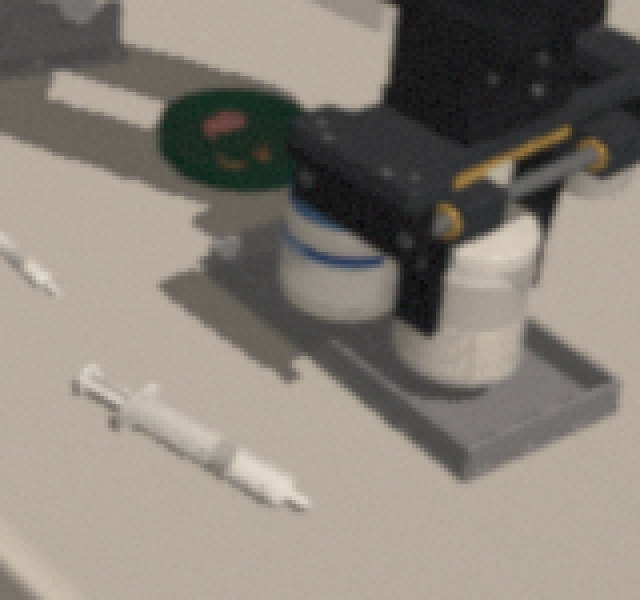

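The jar is upright over the tray's empty half with the blue jar clear, so I'll lower and release it.

```bash
python3 -m jog '[[[0,0,0],[0,0,0],1],[[0,0,0],[0,0,0],1],[[0,0,0],[0,0,0],1]]'
python3 -m jog '[[[0,0,6],[0,0,0],1],[[0,0,12],[0,0,0],1],[[0,0,17],[0,0,0],1],[[0,0,20],[0,0,0],1],[[0,0,21],[0,0,0],1],[[0,0,21],[0,0,0],1]]'
```

```text
time_s: 14.97
position: [0.5125, -0.3927, 0.056]
tcp_rot: [[0.0, 1.0, 0.002], [1.0, -0.0, -0.002], [-0.002, 0.002, -1.0]]
force: [0.2, -0.6, -2.1]
opening: 0.667
time_s: 15.47
position: [0.5118, -0.3919, 0.0334]
tcp_rot: [[0.0, 1.0, -0.0], [1.0, -0.0, 0.0], [0.0, -0.0, -1.0]]
force: [-0.0, -0.6, -1.8]
opening: 0.668
```

```bash
python3 -m jog '[[[0,0,1],[0,0,0],1],[[0,0,1.5],[0,0,0],1],[[0,0,1.5],[0,0,0],0.1],[[0,0,1.5],[0,0,0],0],[[0,0,1.5],[0,0,0],0],[[0,0,1.5],[0,0,0],0],[[0,0,1.5],[0,0,0],0],[[0,0,-15],[0,0,0],0],[[0,0,-40],[0,0,0],0],[[0,0,-65],[0,0,0],0],[[0,0,-85],[0,0,0],0],[[0,0,-90],[0,0,0],0]]'
python3 -m jog '[[[0,0,0],[0,0,0],0],[[5,-20,0],[0,0,0],0],[[15,-50,0],[0,0,0],0],[[25,-80,0],[0,0,-3],0.3],[[32,-110,0],[0,0,-6],0.5],[[35,-130,10],[0,0,-10.5],0.5],[[35,-135,30],[0,0,-10.5],0.5],[[35,-135,55],[0,0,-10.5],0.5],[[35,-135,65],[0,0,-10.5],0.5],[[35,-135,65],[0,0,-10.5],0.5],[[35,-135,65],[0,0,-10.5],0.5],[[35,-135,65],[0,0,-10.5],0.5]]'
python3 - <<'E'
from h import *
cv2.imwrite('pics/s5.png',vision.capture('side')[:,:,::-1])
t=vision.capture('top');cv2.imwrite('pics/t5.png',t[:,:,::-1])
a=cv2.resize(cv2.imread('pics/s5.png')[190:340,330:490],None,fx=3.9,fy=3.9,interpolation=cv2.INTER_CUBIC)[:590]
# overlay predicted syringe axis marks
p=np.array([.3774,-.357]);d=np.array([np.cos(np.radians(100.5)),np.sin(np.radians(100.5))])
for y,c in((-.054,(0,0,255)),(0,(0,255,0)),(.041,(255,0,0)),(.073,(0,0,255))):
    q=proj('side',[*(p+y*d),.008])[0];cv2.circle(a,tuple(int(v) for v in (q-[330,190]+.5)*3.9),2,c,-1)
p=np.array([.4005,-.1732]);d=np.array([np.cos(np.radians(85.4)),np.sin(np.radians(85.4))])
for y,c in((-.044,(0,0,255)),(0,(0,255,0)),(.031,(255,0,0)),(.045,(0,0,255))):
    q=proj('side',[*(p+y*d),.005])[0];cv2.circle(a,tuple(int(v) for v in (q-[330,190]+.5)*3.9),2,c,-1)
cv2.imwrite('pics/s5c.png',a)
E
```

```text
time_s: 16.47
position: [0.5137, -0.3938, 0.1271]
tcp_rot: [[0.0, 1.0, 0.005], [1.0, -0.0, -0.005], [-0.005, 0.005, -1.0]]
force: [1.0, -1.1, 0.9]
opening: 1.001
time_s: 17.47
position: [0.3775, -0.3573, 0.0587]
tcp_rot: [[-0.182, 0.983, 0.0], [0.983, 0.182, -0.0], [-0.0, 0.0, -1.0]]
force: [0.1, 0.0, 0.1]
opening: 0.517
```

View pics/s5c.png

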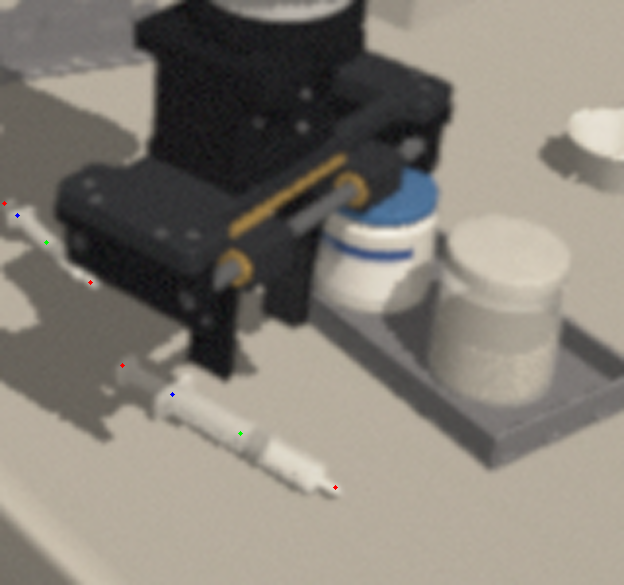

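The jar stands upright in the tray's empty half, and the predicted marks on both syringes coincide with their nozzles and flanges. Descend on the thick syringe.

```bash
python3 -m jog '[[[0,0,15],[0,0,0],0.5],[[0,0,32],[0,0,0],0.5],[[0,0,45],[0,0,0],0.5],[[0,0,52],[0,0,0],0.5],[[0,0,55],[0,0,0],0.5],[[0,0,55],[0,0,0],0.5],[[0,0,55],[0,0,0],0.5]]'
python3 -m jog '[[[0,0,0.5],[0,0,0],1],[[0,0,0.5],[0,0,0],1],[[0,0,0.5],[0,0,0],1],[[0,0,0.5],[0,0,0],1],[[0,0,0.5],[0,0,0],1],[[0,0,0.5],[0,0,0],1],[[0,0,0.5],[0,0,0],1],[[0,0,0.5],[0,0,0],1]]'
```

```text
time_s: 18.15
position: [0.3773, -0.3574, 0.0041]
tcp_rot: [[-0.182, 0.983, 0.001], [0.983, 0.182, -0.001], [-0.001, 0.0, -1.0]]
force: [0.0, -0.2, -0.9]
opening: 0.498
time_s: 18.82
position: [0.377, -0.3571, 0.0032]
tcp_rot: [[-0.182, 0.983, 0.0], [0.983, 0.182, -0.0], [-0.0, 0.0, -1.0]]
force: [0.4, 0.2, 1.8]
opening: 0.177
```

```bash
python3 -m jog '[[[0,0,-5],[0,0,0],1],[[0,0,-20],[0,0,0],1],[[0,0,-45],[0,0,0],1],[[0,0,-70],[0,0,0],1],[[0,0,-85],[0,0,0],1],[[15,8,-85],[0,0,0],1],[[35,25,-85],[0,0,0],1],[[60,45,-85],[0,0,0],1],[[85,65,-85],[0,0,0],1],[[110,85,-85],[0,0,0],1],[[130,105,-85],[0,0,0],1],[[150,122,-85],[0,0,0],1]]'
python3 -m jog '[[[20,17,0],[0,0,4],1],[[40,35,0],[0,0,8],1],[[60,52,0],[0,0,12],1],[[80,70,0],[0,0,16],1],[[100,87,0],[0,0,20],1],[[120,105,0],[0,0,24],1],[[140,120,0],[0,0,27],1],[[155,132,0],[0,0,29],1],[[165,138,0],[0,0,29.4],1],[[168,140,0],[0,0,29.4],1],[[168,140,0],[0,0,29.4],1],[[168,140,0],[0,0,29.4],1]]'
python3 - <<'E'
from h import *
s=bot.read_state();print(s['position'],s['tcp_rot'],s['joint_positions'])
R=np.array(s['tcp_rot']);print("to notch tool mm",R.T@(np.array([.5771,.0034,0.030-.005])-s['position'])*1000)
a=vision.capture('side')[90:230,270:430,::-1];cv2.imwrite('pics/s6.png',cv2.resize(a,None,fx=4,fy=4,interpolation=cv2.INTER_CUBIC))
E
```

```text
time_s: 19.82
position: [0.4704, -0.1858, 0.0883]
tcp_rot: [[-0.182, 0.983, 0.0], [0.983, 0.182, -0.0], [-0.0, 0.0, -1.0]]
force: [0.1, -0.3, 0.3]
opening: 0.176
time_s: 20.82
position: [0.5763, 0.003, 0.088]
tcp_rot: [[0.324, 0.946, -0.001], [0.946, -0.324, -0.0], [-0.0, -0.001, -1.0]]
force: [-0.4, -0.0, 0.3]
opening: 0.179
[0.5763 0.003  0.088 ] [[ 0.3239  0.9461 -0.0007]
 [ 0.9461 -0.3239 -0.0002]
 [-0.0004 -0.0006 -1.    ]] [-10.7951  37.1502  95.5227  -0.0263  47.3661   8.1215]
to notch tool mm [ 0.6537  0.6652 63.0161]
```

View pics/s6.png

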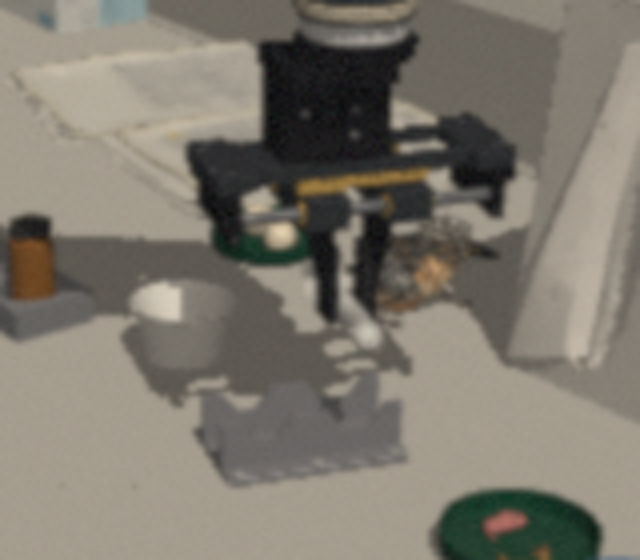

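The thick syringe is held over the rest's far notch with its nozzle towards the camera at (365,335). Lower it most of the way, watching the force.

```bash
python3 -m jog '[[[0.5,0.5,15],[0,0,0],1],[[0.5,0.5,32],[0,0,0],1],[[0.5,0.5,44],[0,0,0],1],[[0.5,0.5,51],[0,0,0],1],[[0.5,0.5,53],[0,0,0],1],[[0.5,0.5,53],[0,0,0],1],[[0.5,0.5,53],[0,0,0],1]]'
python3 -m jog '[[[0,0,3],[0,0,0],1],[[0,0,6],[0,0,0],1],[[0,0,8],[0,0,0],1],[[0,0,8],[0,0,0],1],[[0,0,8],[0,0,0],1]]'
python3 - <<'E'
from h import *
a=vision.capture('side')[110:230,290:420,::-1];cv2.imwrite('pics/s7.png',cv2.resize(a,None,fx=4.9,fy=4.9,interpolation=cv2.INTER_CUBIC))
E
```

```text
time_s: 21.45
position: [0.5777, 0.0033, 0.0353]
tcp_rot: [[0.325, 0.946, 0.001], [0.946, -0.325, -0.0], [0.0, 0.001, -1.0]]
force: [0.3, -0.1, -0.4]
opening: 0.176
time_s: 21.87
position: [0.5774, 0.0037, 0.027]
tcp_rot: [[0.324, 0.946, -0.0], [0.946, -0.324, 0.0], [-0.0, -0.0, -1.0]]
force: [-0.7, 0.5, -0.8]
opening: 0.174
```

View pics/s7.png

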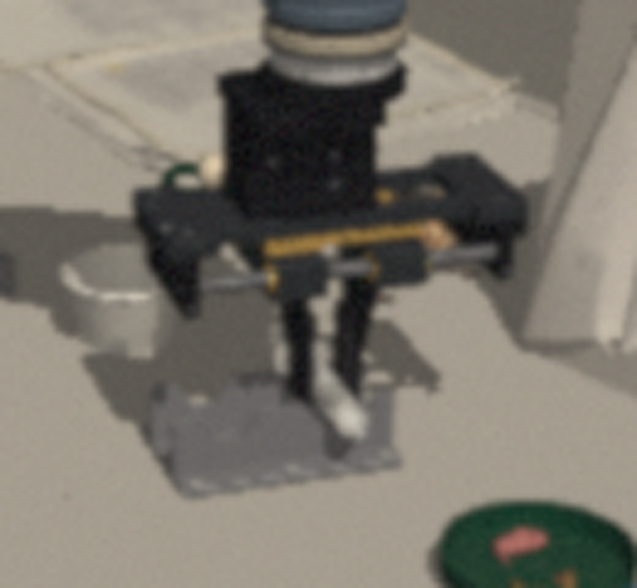

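The barrel sits in the far notch 2 mm above its floor, with no contact force. Lower 2 mm, open partway, retract, and head for the thin syringe.

```bash
python3 -m jog '[[[0,0,1],[0,0,0],1],[[0,0,1.5],[0,0,0],1],[[0,0,1.5],[0,0,0],0.75],[[0,0,1.5],[0,0,0],0.62],[[0,0,1.5],[0,0,0],0.62],[[0,0,1.5],[0,0,0],0.62],[[0,0,1.5],[0,0,0],0.62],[[0,0,1.5],[0,0,0],0.62]]'
python3 -m jog '[[[0,0,-10],[0,0,0],0.62],[[0,0,-30],[0,0,0],0.62],[[0,0,-50],[0,0,0],0.6],[[0,0,-65],[0,0,0],0.5],[[0,0,-70],[0,0,0],0.5]]'
python3 - <<'E'
from h import *
s=bot.read_state();R=np.array(s['tcp_rot']);print(s['position'],R[:,1],"to thin",R.T@(np.array([.4005,-.1732,.06])-s['position'])*1000)
E
```

```text
time_s: 22.58
position: [0.5775, 0.0036, 0.0256]
tcp_rot: [[0.324, 0.946, 0.0], [0.946, -0.324, -0.0], [-0.0, 0.0, -1.0]]
force: [0.2, -0.1, -0.3]
opening: 0.373
time_s: 23.0
position: [0.5791, 0.0034, 0.0986]
tcp_rot: [[0.324, 0.946, 0.005], [0.946, -0.324, -0.001], [0.001, 0.005, -1.0]]
force: [0.7, -0.1, 0.3]
opening: 0.464
[0.5791 0.0034 0.0986] [ 0.946  -0.3243  0.005 ] to thin [-224.9946 -111.9207   37.843 ]
```

```bash
python3 -m jog '[[[-15,-8,0],[0,0,0],0.5],[[-40,-20,0],[0,0,-2],0.5],[[-70,-35,0],[0,0,-4],0.5],[[-100,-50,0],[0,0,-7],0.5],[[-130,-65,0],[0,0,-10],0.6],[[-160,-80,0],[0,0,-12],0.6],[[-190,-94,5],[0,0,-14.3],0.6],[[-214,-105,20],[0,0,-14.3],0.6],[[-224,-110,32],[0,0,-14.3],0.6],[[-225,-110,35],[0,0,-14.3],0.6],[[-225,-110,35],[0,0,-14.3],0.6],[[-225,-110,35],[0,0,-14.3],0.6]]'
python3 -m jog '[[[0,0,15],[0,0,0],0.6],[[0,0,32],[0,0,0],0.6],[[0,0,45],[0,0,0],0.6],[[0,0,54],[0,0,0],0.6],[[0,0,57],[0,0,0],0.6],[[0,0,57],[0,0,0],0.6],[[0,0,57],[0,0,0],0.6]]'
```

```text
time_s: 24.0
position: [0.401, -0.1734, 0.0607]
tcp_rot: [[0.081, 0.997, 0.0], [0.997, -0.081, -0.0], [-0.0, 0.0, -1.0]]
force: [0.3, 0.2, -0.3]
opening: 0.399
time_s: 24.58
position: [0.4009, -0.1734, 0.0039]
tcp_rot: [[0.08, 0.997, 0.001], [0.997, -0.08, -0.0], [-0.0, 0.001, -1.0]]
force: [-0.7, 1.3, -0.3]
opening: 0.396
```

```bash
python3 -m jog '[[[0,0,1],[0,0,0],0.6],[[0,0,1.5],[0,0,0],0.8],[[0,0,1.5],[0,0,0],1],[[0,0,1.5],[0,0,0],1],[[0,0,1.5],[0,0,0],1],[[0,0,1.5],[0,0,0],1],[[0,0,1.5],[0,0,0],1],[[0,0,1.5],[0,0,0],1]]'
python3 -m jog '[[[0,0,-5],[0,0,0],1],[[0,0,-20],[0,0,0],1],[[0,0,-45],[0,0,0],1],[[0,0,-70],[0,0,0],1],[[0,0,-85],[0,0,0],1],[[0,0,-88],[0,0,0],1],[[0,0,-88],[0,0,0],1]]'
python3 - <<'E'
from h import *
s=bot.read_state();R=np.array(s['tcp_rot']);print("to narrow",R.T@(np.array([.5203,.0228,.025])-s['position'])*1000)
F=fr(.5488,.0132,np.radians(161.07))
a=vision.capture('side')[165:265,290:420,::-1];a=cv2.resize(a,None,fx=6,fy=6,interpolation=cv2.INTER_CUBIC)
for y,c in((-.0205,(0,255,0)),(.0205,(0,255,0)),(.054,(0,0,255)),(0,(0,255,0)),(-.041,(255,0,0)),(-.073,(0,0,255))):
    q=proj('side',tf(F,[-.03,y,.03]))[0];cv2.circle(a,tuple(int(v) for v in (q-[290,165]+.5)*6),2,c,-1)
cv2.imwrite('pics/s8.png',a)
E
```

```text
time_s: 25.25
position: [0.4005, -0.1737, 0.0022]
tcp_rot: [[0.081, 0.997, 0.0], [0.997, -0.081, -0.0], [-0.0, 0.0, -1.0]]
force: [0.0, -0.6, 2.0]
opening: 0.1
time_s: 25.83
position: [0.4009, -0.1739, 0.0911]
tcp_rot: [[0.081, 0.997, 0.002], [0.997, -0.081, -0.002], [-0.002, 0.002, -1.0]]
force: [-0.2, 0.4, 0.2]
opening: 0.095
to narrow [205.7965 102.9405  65.996 ]
```

View pics/s8.png

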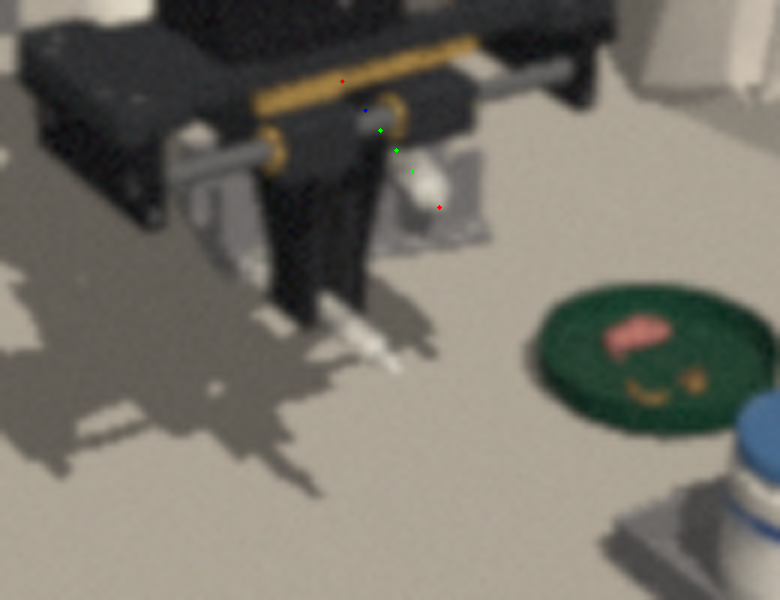

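The thin syringe is held at (360,335), and the thick syringe's nozzle lies at its predicted seat at (439,207). Carry the thin one over the near notch.

```bash
python3 -m jog '[[[15,8,0],[0,0,0],1],[[40,20,0],[0,0,3],1],[[65,32,0],[0,0,6],1],[[90,45,0],[0,0,9],1],[[115,58,0],[0,0,12],1],[[140,70,0],[0,0,14.3],1],[[165,82,0],[0,0,14.3],1],[[187,93,0],[0,0,14.3],1],[[201,100,0],[0,0,14.3],1],[[206,103,0],[0,0,14.3],1],[[206,103,0],[0,0,14.3],1],[[206,103,0],[0,0,14.3],1]]'
python3 - <<'E'
from h import *
s=bot.read_state();R=np.array(s['tcp_rot']);print("to narrow",R.T@(np.array([.5203,.0228,.0242])-s['position'])*1000)
E
```

```text
time_s: 26.88
position: [0.5186, 0.0233, 0.089]
tcp_rot: [[0.324, 0.946, -0.003], [0.946, -0.324, 0.0], [-0.001, -0.003, -1.0]]
force: [0.2, 0.5, -0.4]
opening: 0.1
to narrow [ 0.1525  1.9206 64.7655]
```

```bash
python3 -m jog '[[[0,0,12],[0,0,0],1],[[0,0,28],[0,0,0],1],[[0,0,42],[0,0,0],1],[[0,0,49],[0,0,0],1],[[0,0,51],[0,0,0],1],[[0,0,51],[0,0,0],1],[[0,0,51],[0,0,0],1],[[0,0,51],[0,0,0],1]]'
python3 - <<'E'
from h import *
s=bot.read_state();R=np.array(s['tcp_rot']);print("to narrow",R.T@(np.array([.5203,.0228,.0242])-s['position'])*1000)
E
```

```text
time_s: 27.55
position: [0.5201, 0.0231, 0.0397]
tcp_rot: [[0.325, 0.946, 0.001], [0.946, -0.325, -0.0], [0.0, 0.001, -1.0]]
force: [0.7, 0.3, 0.3]
opening: 0.1
to narrow [-0.2673  0.2808 15.4689]
```

```bash
python3 -m jog '[[[0,0,4],[0,0,0],1],[[0,0,8],[0,0,0],1],[[0,0,11],[0,0,0],1],[[0,0,13],[0,0,0],1],[[0,0,13],[0,0,0],1],[[0,0,13],[0,0,0],1]]'
```

```text
time_s: 28.05
position: [0.5195, 0.0235, 0.0258]
tcp_rot: [[0.324, 0.946, -0.0], [0.946, -0.324, 0.0], [-0.0, -0.0, -1.0]]
force: [-0.0, -0.3, -1.3]
opening: 0.102
```

```bash
python3 -m jog '[[[0,0,1],[0,0,0],1],[[0,0,1],[0,0,0],0.8],[[0,0,1],[0,0,0],0.72],[[0,0,1],[0,0,0],0.72],[[0,0,1],[0,0,0],0.72],[[0,0,1],[0,0,0],0.72],[[0,0,-10],[0,0,0],0.72],[[0,0,-30],[0,0,0],0.72],[[0,0,-60],[0,0,0],0.7],[[0,0,-95],[0,0,0],0.5],[[0,0,-120],[0,0,0],0.5],[[0,0,-125],[0,0,0],0.5]]'
python3 -m jog '[[[15,-15,0],[0,0,0],0.5],[[40,-40,0],[0,0,0],0.5],[[70,-70,0],[0,0,0],0.5],[[100,-100,0],[0,0,0],0.5],[[130,-125,0],[0,0,0],0.5],[[160,-150,0],[0,0,0],0.5],[[190,-180,0],[0,0,0],0.5],[[220,-210,0],[0,0,0],0.5],[[250,-230,0],[0,0,0],0.5],[[275,-250,0],[0,0,0],0.5],[[283,-255,0],[0,0,0],0.5],[[283,-255,0],[0,0,0],0.5]]'
python3 - <<'E'
from h import *
cv2.imwrite('pics/sE.png',vision.capture('side')[:,:,::-1]);cv2.imwrite('pics/tE.png',vision.capture('top')[:,:,::-1])
S=cv2.imread('pics/sE.png');T=cv2.imread('pics/tE.png')
a=cv2.resize(S[175:215,310:380],None,fx=5.7,fy=5.7,interpolation=cv2.INTER_CUBIC)
b=cv2.resize(T[140:200,285:345],None,fx=5.7,fy=5.7,interpolation=cv2.INTER_CUBIC)[:342]
F=fr(.5488,.0132,np.radians(161.07))
w=np.zeros((590,800,3),np.uint8);w[:a.shape[0],:399]=a[:,:399];w[:342,400:742]=b
w[345:345+240,:]=cv2.resize(T[130:250,90:490],None,fx=2,fy=2)
cv2.imwrite('pics/e.png',cv2.convertScaleAbs(w,alpha=1.3))
E
```

```text
time_s: 29.05
position: [0.5225, 0.0231, 0.1561]
tcp_rot: [[0.324, 0.946, 0.009], [0.946, -0.324, -0.001], [0.002, 0.009, -1.0]]
force: [0.0, 0.1, 0.1]
opening: 0.442
time_s: 30.05
position: [0.3692, 0.3758, 0.151]
tcp_rot: [[0.32, 0.947, 0.0], [0.947, -0.32, 0.0], [0.0, 0.0, -1.0]]
force: [0.1, -0.7, -0.5]
opening: 0.5
```

View pics/e.png

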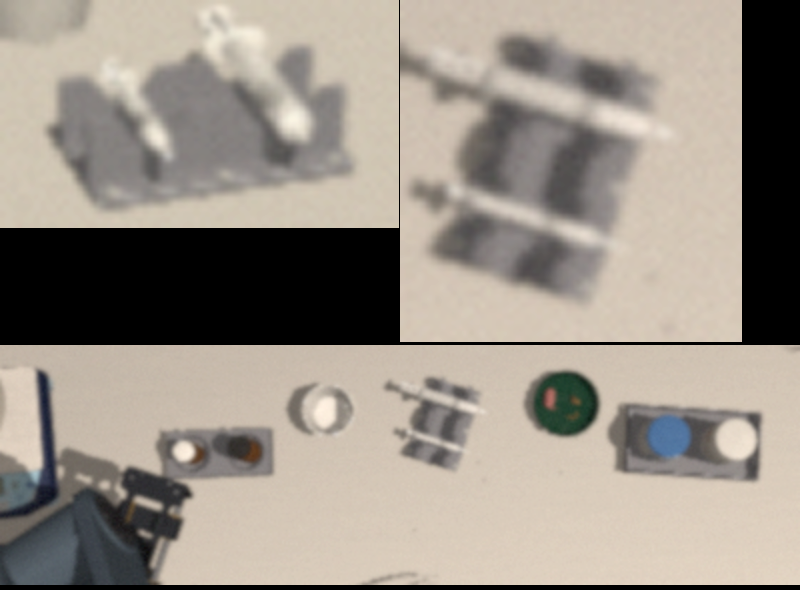

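Both syringes lie in their notches, both bottles stand in the wells, and the jar is beside the blue one; the dish and cup look unmoved. One numeric check before handing in.

```bash
python3 - <<'E'
from h import *
F=np.linalg.inv(fr(.5488,.0132,np.radians(161.07)))
def b(u,v,z): return back('top',(285+(u-400)/5.7,140+v/5.7),z)
for n,(u,v),z,L in(("thick",(670,135),.03,.054),("thin",(612,244),.027,.044)):
    p=tf(F,b(u,v,z))[0];print(n,"rest frame x,y of mid",p[0],p[1]-L)
def c(u,v,z): return back('top',(90+u/2,130+(v-345)/2),z)
print("short",c(184,451,.068),"tall",c(237,447,.076),"jar",c(736,439,.077),"cup",c(326,410,.042),"dish",c(565,403,.017))
A=cv2.imread('pics/top0.png').astype(int);B=cv2.imread('pics/tE.png').astype(int)
print("dish/cup diff",abs(A-B)[140:178,352:392].mean(),abs(A-B)[145:178,238:270].mean())
E
```

```text
thick rest frame x,y of mid -0.030869338237963118 0.002459119338874792
thin rest frame x,y of mid 0.029526524901765105 0.0019157282526384017
short [0.5066 0.3642 0.068 ] tall [0.5103 0.2901 0.076 ] jar [ 0.5122 -0.3904  0.077 ] cup [0.5643 0.1729 0.042 ] dish [ 0.5735 -0.166   0.017 ]
dish/cup diff 5.24890350877193 7.745580808080808
```

```bash
python3 -c "
from rig import bot
print(bot.hand_in(),bot.read_state()['time_s'])"
```

```text
the job is handed in; nothing more can be done
the job is handed in; nothing more can be done
```

I put the whole kit away and handed the job in after about 30 s of robot time, with no failed grasps or drops. The hand-in gave no verdict, so everything below is from my own camera measurements.

| Item | Where it ended up |
|---|---|
| Short bottle | Upright in the left (+y) well, about 2 mm off its centre |
| Tall bottle | Upright in the right well, about 1 mm off its centre |
| Thick syringe | In the wide notches, at x = −31 mm, y = +2.5 mm in the rest's frame |
| Thin syringe | In the narrow notches, at x = +29.5 mm, y = +2 mm in the rest's frame |
| Grey-lidded jar | In the empty half of the tray, about 1–2 mm from its centre |
| Dish and cup | Both within about 4 mm of where they started, which is about the picking error |

- **Rest orientation:** The rest could have faced either way round. I chose by matching its outline to the side picture, and the two fits were fairly close (0.968 against 0.951 overlap). Both syringes going in without contact force supports the choice.
- **Not measured:** I did not measure how deep the syringes sit or any tilt of the bottles and jar. I judged those from the pictures, which showed nothing wrong.
- **Disagreements:** No checks failed or disagreed.

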